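Take the finished specimen block out of the bench vise

TASK

Two small specimen vises stand on the lab bench. The one with the square, ground block is finished with: slide its jaw right back by the finger post, then lift the square block out and set it down upright in the white tray, without dropping it in. Leave the other vise, with the round blank, closed, and leave the opened jaw back.

Things in the scene. Friction and masses are not known exactly. Their poses are not given: they have to be found in the camera images.
- block: Finished block, about 135 g: aluminium foot 50x50x12 mm, centred square cream resin column 30x30 mm to 56 mm height, ground tip 24x24 to 62 mm. Origin: centre of underside; z up, x, y square to the faces. At the start 20 mm above the bench in the vise, axes as the vise's; the jaw's lip holds the foot down on -x (8 mm over it), the fixed jaw is on +x (top 38 mm above bench), the column's y faces are free.
- jaw (a joint): Sliding jaw of the vise with the square block, in m: 0 closed, 0.045 right back at its stop. Slides along the vise's -x axis (roughly towards the robot) against about 4 N of friction and stays where left. Steel, 44 mm wide, its top 40 mm above the bench; the vise's grey base, fixed to the bench, is 205x76x20 mm.
- jaw_post (a point): Centre of the top of the finger post on that jaw: upright round steel pin, diameter 18 mm, free from 33 to 87 mm above the bench, 80 mm from the block's centre when closed. Moves with the jaw. Axes as the vise's: the jaw opens along -x; z up.
- tray_in (a point): Centre of the inner floor of the white tray (fixed to the bench, empty): 160x160 mm outside, walls 4 mm thick, rim 22 mm and floor 4 mm above the bench; x, y square to the walls, z up.
- other_jaw (a joint): Jaw of the other, equal vise, in m: 0 closed, to be left so. That vise holds the blank: the same foot, but a round resin column of diameter 34 mm with a rounded top, 67 mm high in all.
There are look-alikes about, which are no part of the job. Leave any purple or yellow look-alike of the part that bears jaw alone.

How it is judged:
On the way, in this order (a step that is already met when the one before it is completed fails the run):
1. the jaw is slid back, at least 35 of its 45 mm, with the block still standing on its seat (value of joint jaw above 0.035 m and distance of block from where it was at the start of the episode below 0.02 m), for 0.2 s.
2. the block is lifted clear, its underside more than 45 mm above the bench (height (world z) of block above 0.045 m), for 0.1 s.
At the end, for the whole second after the job is handed in: The square block stands upright (within 10 degrees) and at rest on the floor of the tray, anywhere inside its walls, its underside within 6 mm of the floor; its vise's jaw is still at least 30 mm open and the other vise's jaw less than 10 mm open (x of block in the frame of tray_in between -0.06 and 0.06 m and y of block in the frame of tray_in between -0.06 and 0.06 m and z of block in the frame of tray_in below 0.006 m and angle between block's own z axis and vertical below 0.17 rad and linear speed of block below 0.02 m/s and value of joint jaw above 0.03 m and value of joint other_jaw below 0.01 m); the robot touches nothing.
It fails at once if the block is let go more than 30 mm above the tray's floor, away from its vise (dropped) (contact force between the fingers and block below 0.2 N and z of block in the frame of tray_in above 0.03 m and distance of block from where it was at the start of the episode above 0.05 m).
It fails at once if the other vise is opened by more than 10 mm (value of joint other_jaw above 0.01 m).
It also fails if it takes over 51 s, if anything falls off the work surface, if the arm or the gripper's body presses on something with over 40 N, if the wrist force passes 120 N, or if a joint passes its speed limit or range.

ROBOT

A 6-joint arm with a two-finger parallel gripper is mounted at the origin on the work surface. World frame = base frame: x ahead of the robot, y to its left, z up, the work surface at z = 0. Lengths are in m, angles in rad, forces in N, time in s.
With the tool pointing down it reaches from about 0.375 to 0.9 m from the base axis. Payload 3.1 kg.
Tool frame: the origin (TCP) lies at the centre of the arm's flange, where the gripper is bolted on; the fingertips stand 173 mm ahead of it and the grasp point (between the pads) lies 155 mm ahead of it; z points along the fingers, x is the direction in which the jaws open and shut, and the axes are right-handed (so a half turn about z gives the same grasp; the last joint's range is limited). The gripper opens to 85 mm and grips with 20 to 120 N. Pads are 22 mm wide; open, the fingers measure 114 mm over their backs; the gripper's body (76 mm by 85 mm) begins 54 mm behind the grasp point. The pads swing forward as they close: fully open they stand 13 mm farther back than shut.
Start: joints at [1.026, 0.527, 1.433, -0, 1.181, -0.178], TCP at [0.224, 0.583, 0.405] pointing down, gripper open.
Joint ranges: [-3.08, 3.08], [-0.75, 2.2], [0.22, 2.44], [-1.43, 4.57], [0, 2.65], [-2.85, 2.85]. Speed limits (rad/s): [2.79, 2.79, 3.14, 3.14, 3.14, 3.14].

INTERFACE

Orientations are given as a unit quaternion [x, y, z, w].
In Python, from station import manip gives the robot as it stands.
- The arm moves only by the shell command python3 -m jog 'ROWS' [OPENING] [FORCE]. ROWS is JSON, a list that holds one entry, the list of rows, each a list of 4 numbers: the shift along the world's x, y, z in mm, then the turn about the world's z in degrees. A call has exactly 8 rows; each row shifts and turns the commanded pose from where the row before left it; what a row does not reach is not made up. A row lasts 1/8 s, in which the tool goes at most 62.5 mm and 10.7 degrees, less where a joint would pass 70% of its speed; a pose out of reach is approached as far as the arm can. A call is refused whole if a number of a shift passes 62.5 or a number of a turn 10.7, either way. A call with a gripper value outside its range is refused whole. OPENING is the opening in per cent of the stroke, from 0 (shut) to 100 (fully open), set as the call begins (- or left out, the last holds). The fingers move at their own pace and stop on an object; FORCE is the grip in N (left out, the last holds). Time passes only in rows, so rows that do not move let the fingers close, or fill a call up. It gives the time, the measured TCP pose, the force and the opening at its end, in the units of the state.
- manip.sense(): the state, without advancing time (a new reading comes with each control period).
- manip.snapshot(name): name is "scene" or "top"; returns the picture (420x560x3 uint8, red, green, blue); there is no depth.
- manip.camera_info(name): a dict with "fx", "fy", "cx", "cy" (pixels), "R" (3x3) and "t" (3): a world point X has camera coordinates R X + t. Camera axes: x right, y down, z forward; pixel columns grow to the right and rows downward; lengths in m; the calibration is good to about 2 mm. A picture is of the moment at which its call begins. camera_info takes no time and is no camera call.
- manip.sign_off(): hands the job in, once; it reports no verdict.
The state is a dict: "t": time; "q": joint angles; "qd": joint speeds; "tau": joint torques, N m; "tcp_pos": TCP position; "tool_rot": TCP orientation; "force": force on the tool from outside, world axes, zero at the start; "ft_torque": the same for the moment, N m; "finger_gap": opening from 0.0 (shut) to 1.0 (fully open).
Only numpy, scipy, OpenCV 4.12 (cv2) and the standard library are available. Lean on these libraries where they do the work, as an engineer would, in place of code of your own. Each camera call takes 0.05 s, during which the arm holds its last target. There are 200 camera calls.

## Working session

There is one attempt and no reset: what is moved stays moved. The work goes in short steps, Python scripts to look and compute and a shell command to move; the robot and the scene stay as the last step left them, time stands still between calls to the robot, and variables do not carry over. Pictures are saved under pics/ and viewed, about 8 in all and at most 12, crops included, and the job is handed in when it is done.

```bash
mkdir -p pics; python3 - <<'E'
from station import manip
import cv2,numpy as np
for n in("scene","top"):
    im=manip.snapshot(n); cv2.imwrite(f"pics/{n}0.png",im[:,:,::-1])
    c=manip.camera_info(n); print(n,{k:np.round(v,4).tolist() for k,v in c.items()})
s=manip.sense();print(s["t"],s["tool_rot"],s["force"],s["finger_gap"])
E
```

```text
scene {'fx': 390.7116, 'fy': 390.7116, 'cx': 281.6923, 'cy': 207.8885, 'R': [[0.7196, 0.6941, -0.0195], [0.3602, -0.3971, -0.8441], [-0.5937, 0.6004, -0.5358]], 't': [-0.4142, -0.0362, 1.2449]}
top {'fx': 457.7331, 'fy': 457.7331, 'cx': 278.7935, 'cy': 210.4175, 'R': [[0.0233, -0.9997, 0.0114], [-0.9975, -0.024, -0.0659], [0.0661, -0.0099, -0.9978]], 't': [0.0995, 0.4633, 1.1595]}
0.1 [ 8.24209659e-01  5.66283842e-01 -9.35900265e-04  4.16447423e-04] [ 1.00584625  0.82328776 -0.90088726] 1.0000005501533773
```

View pics/scene0.png

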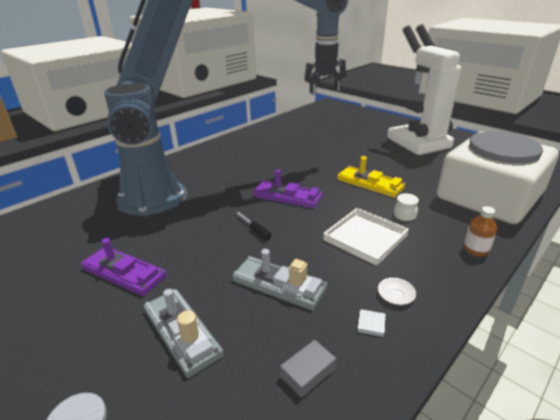

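View pics/top0.png

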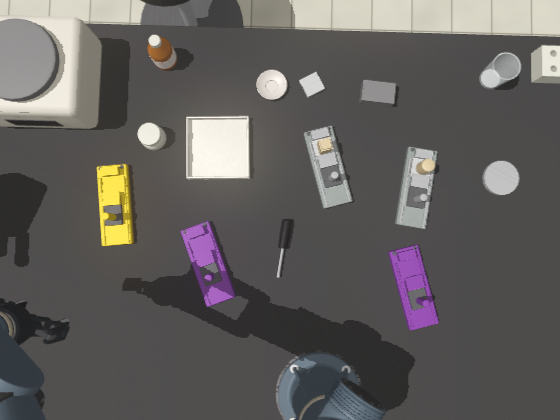

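Two purple look-alikes stand at top (208,263) and (413,287) and a yellow one at (115,205). There are two grey vises: one at (328,167), whose tip looks square at (325,145), and one at (416,187), whose top looks round at (427,166). I take the vise at (328,167) and check it in a close crop. The tray is at (218,147).

```bash
python3 - <<'E'
import cv2,numpy as np
a=cv2.imread("pics/top0.png")[115:215,295:365]; b=cv2.imread("pics/scene0.png")[235:315,225:335]
a=cv2.resize(a,None,fx=5.5,fy=5.5,interpolation=2)[:,:385]; b=cv2.resize(b,None,fx=3.7,fy=3.7,interpolation=2)
o=np.zeros((550,800,3),np.uint8); o[:a.shape[0],:a.shape[1]]=a; o[:b.shape[0],390:390+b.shape[1]]=b[:,:410]
cv2.imwrite("pics/crop1.png",o)
E
```

```text
(no output)
```

View pics/crop1.png

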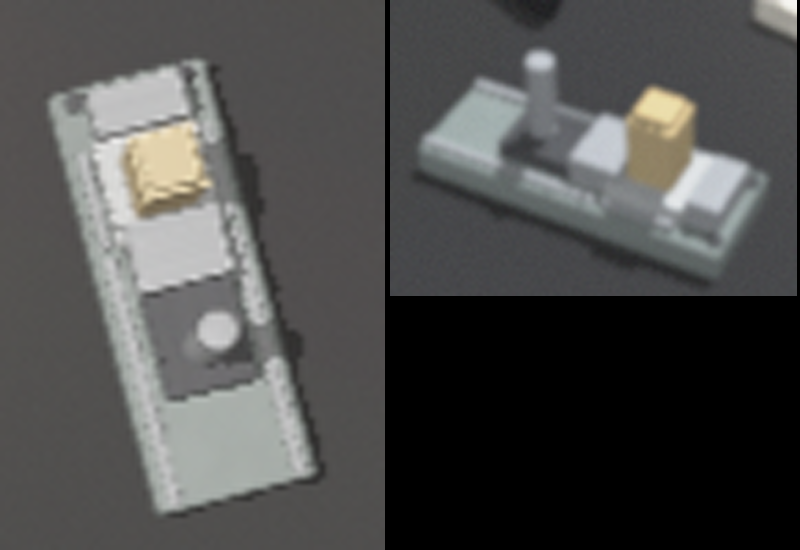

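The crop shows a square ground tip at crop (167,163) and a round steel post top at (218,329). The jaw is closed, so this is the vise I want.

```bash
cat > h.py <<'E'
import numpy as np
from station import manip
def ray(n,u,v,z):
    c=manip.camera_info(n);R=np.array(c["R"]);t=np.array(c["t"])
    d=R.T@[(u-c["cx"])/c["fx"],(v-c["cy"])/c["fy"],1];o=-R.T@t
    return (o+d*(z-o[2])/d[2])[:2]
def proj(n,X):
    c=manip.camera_info(n);p=np.array(c["R"])@X+c["t"];return p[:2]/p[2]*c["fx"]+[c["cx"],c["cy"]]
E
python3 - <<'E'
from h import *
T=lambda x,y,z:ray("top",(x+.5)/5.5-.5+295,(y+.5)/5.5-.5+115,z)
S=lambda x,y,z:ray("scene",(x-390+.5)/3.7-.5+225,(y+.5)/3.7-.5+235,z)
p=lambda *a:print(a[0],np.round(np.array(a[1:])*1000,1).tolist())
p("post",T(218,329,.087),S(540,60,.087)); p("tip",T(167,163,.082),S(667,105,.082))
cs=[T(50,98,.02),T(205,60,.02),T(320,472,.02),T(160,515,.02)];p("corners",*cs)
f=(cs[0]+cs[1])/2;b=(cs[2]+cs[3])/2;p("base c, len",(f+b)/2);d=f-b
print(np.linalg.norm(d),np.degrees(np.arctan2(d[1],d[0])))
d=T(167,163,.082)-T(218,329,.087);print(np.linalg.norm(d),np.degrees(np.arctan2(d[1],d[0])))
d=S(667,105,.082)-S(540,60,.087);print(np.linalg.norm(d),np.degrees(np.arctan2(d[1],d[0])))
tc=[ray("top",*q,.022) for q in((187,117),(248,117),(249,178),(187,178))];p("tray",*tc,np.mean(tc,0))
from scipy.spatial.transform import Rotation as Ro
print(Ro.from_quat(manip.sense()["tool_rot"]).as_matrix().round(3))
E
```

```text
post [[546.7, -21.1], [546.1, -19.5]]
tip [[621.2, 2.1], [625.2, 5.6]]
corners [[664.0, 50.9], [684.1, -21.7], [490.7, -78.4], [468.9, -4.1]]
base c, len [[576.9, -13.3]]
0.2021152808263404 16.045168457898747
0.07801095418371795 17.284550065299975
0.08296445493793062 17.62376924166641
tray [[696.0, 352.8], [700.1, 195.7], [541.6, 188.7], [537.7, 347.0], [618.9, 271.0]]
[[ 0.359  0.933 -0.001]
 [ 0.933 -0.359 -0.002]
 [-0.002 -0.    -1.   ]]
```

```bash
python3 -m jog '[[[20,-37.5,0,4.7],[20,-37.5,0,4.7],[20,-37.5,0,4.7],[20,-37.5,0,4.7],[20,-37.5,0,4.7],[20,-37.5,0,4.7],[20,-37.5,0,4.7],[20,-37.5,0,4.6]]]' 100
python3 -m jog '[[[20,-38,-8,0],[20,-38,-8,0],[20,-38,-8,0],[20,-38,-8,0],[20,-38,-8,0],[20,-38,-8,0],[20,-38,-8,0],[20,-38,-8,0]]]' 100
python3 - <<'E'
from h import *
from scipy.spatial.transform import Rotation as Ro
s=manip.sense();M=Ro.from_quat(s["tool_rot"]).as_matrix();print(s["tcp_pos"],np.degrees(np.arctan2(M[1,0],M[0,0])),s["q"].round(2) if hasattr(s["q"],"round") else s["q"])
E
```

```text
t: 1.1
tcp_pos: [0.3845, 0.2821, 0.4045]
tool_rot: [0.597, 0.802, -0.0, -0.0]
force: [0.4, 1.3, 1.0]
finger_gap: 1.002
t: 2.1
tcp_pos: [0.5445, -0.0219, 0.3401]
tool_rot: [0.599, 0.801, -0.0, -0.0]
force: [1.1, 0.2, 0.2]
finger_gap: 0.998
[ 0.54450001 -0.02192096  0.34012482] 106.4719945474871 [-0.25  0.51  1.7   0.    0.94 -2.1 ]
```

```bash
python3 -m jog '[[[2,1.5,-19,0],[0,0,-19,0],[0,0,-19,0],[0,0,-19,0],[0,0,-19,0],[0,0,-19,0],[0,0,0,0],[0,0,0,0]]]' 100
python3 -m jog '[[[0,0,0,0],[0,0,0,0],[0,0,0,0],[0,0,0,0],[0,0,0,0],[0,0,0,0],[0,0,0,0],[0,0,0,0]]]' 0 20
```

```text
t: 3.1
tcp_pos: [0.5463, -0.0191, 0.227]
tool_rot: [0.598, 0.801, 0.0, 0.0]
force: [-0.1, -0.5, 0.1]
finger_gap: 1.0
t: 4.1
tcp_pos: [0.5462, -0.0193, 0.227]
tool_rot: [0.598, 0.801, -0.0, 0.0]
force: [-1.6, -1.7, 5.4]
finger_gap: 0.205
```

```bash
python3 -m jog '[[[-6,-1.8,0,0],[-6,-1.8,0,0],[-6,-1.8,0,0],[-6,-1.8,0,0],[-6,-1.8,0,0],[-6,-1.8,0,0],[-6,-1.7,0,0],[0,0,0,0]]]' 0 25
python3 - <<'E'
from h import *
import cv2
im=manip.snapshot("scene")[:,:,::-1]; cv2.imwrite("pics/s1.png",cv2.resize(im[200:320,200:360],None,fx=5,fy=5,interpolation=2))
E
```

```text
t: 5.1
tcp_pos: [0.5039, -0.0316, 0.227]
tool_rot: [0.599, 0.801, 0.0, 0.0]
force: [1.2, 1.4, 6.2]
finger_gap: 0.199
```

View pics/s1.png

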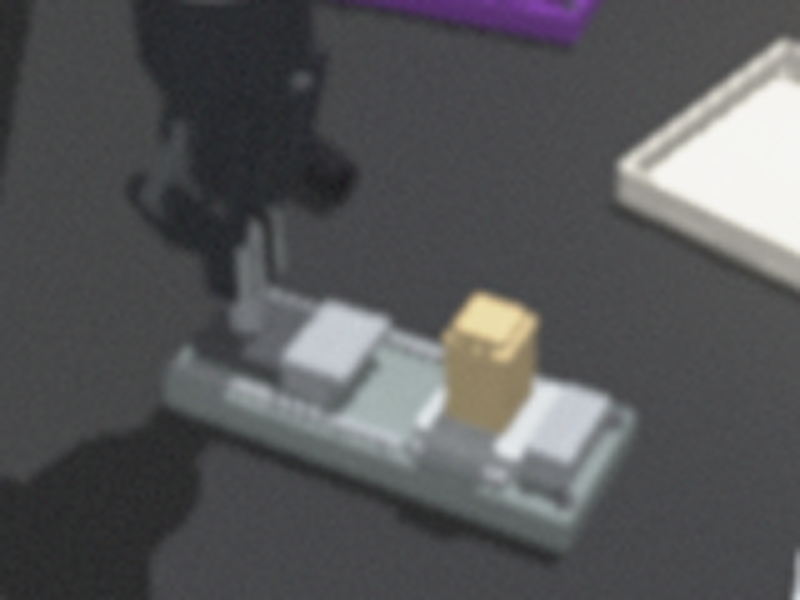

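The jaw is right back (jaw body at crop (335,345)) and the block still stands on its seat (tip at (492,318)). Next I release the post, rise and go over the block.

```bash
python3 -m jog '[[[0,0,0,0],[0,0,0,0],[0,0,0,0],[0,0,0,0],[0,0,20,0],[0,0,22,0],[0,0,22,0],[0,0,20,0]]]' 100
python3 -m jog '[[[20,5.8,0,0],[20,5.8,0,0],[20,5.8,0,0],[20,5.8,0,0],[20,5.8,0,0],[19,5.6,0,0],[0,0,0,0],[0,0,0,0]]]' 100
python3 - <<'E'
from h import *
import cv2
a=manip.snapshot("scene")[200:320,200:340,::-1]
b=manip.snapshot("top")[100:220,280:370,::-1]
o=np.hstack([cv2.resize(a,None,fx=3.4,fy=3.4,interpolation=2),cv2.resize(b,None,fx=3.4,fy=3.4,interpolation=2)]);cv2.imwrite("pics/s2.png",o);print(o.shape)
E
```

```text
t: 6.15
tcp_pos: [0.5039, -0.0315, 0.3114]
tool_rot: [0.598, 0.801, -0.0, -0.0]
force: [0.7, 1.1, -0.1]
finger_gap: 1.003
t: 7.15
tcp_pos: [0.6222, 0.003, 0.3103]
tool_rot: [0.598, 0.801, -0.001, -0.001]
force: [0.3, 1.1, -0.3]
finger_gap: 0.995
(408, 782, 3)
```

View pics/s2.png

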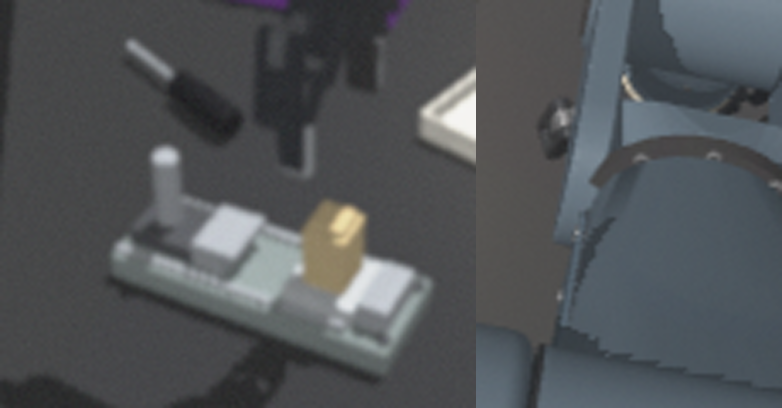

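The jaw stays back after release, the block is seated (tip at crop (335,218)), and the fingers straddle it from above. Next I descend and grip.

```bash
python3 -m jog '[[[0,0,-16,0],[0,0,-16,0],[0,0,-16,0],[0,0,-16,0],[0,0,-16,0],[0,0,-13,0],[0,0,0,0],[0,0,0,0]]]' 100
python3 -m jog '[[[0,0,0,0],[0,0,0,0],[0,0,0,0],[0,0,0,0],[0,0,0,0],[0,0,0,0],[0,0,0,0],[0,0,0,0]]]' 0 40
```

```text
t: 8.25
tcp_pos: [0.6234, 0.003, 0.218]
tool_rot: [0.598, 0.801, 0.0, 0.0]
force: [0.5, 0.1, -0.3]
finger_gap: 0.998
t: 9.25
tcp_pos: [0.6234, 0.0029, 0.2182]
tool_rot: [0.598, 0.801, 0.0, 0.0]
force: [-0.6, 0.1, 5.0]
finger_gap: 0.345
```

```bash
python3 -m jog '[[[0,0,5,0],[0,0,10,0],[0,0,15,0],[0,0,15,0],[0,0,15,0],[0,0,15,0],[0,0,10,0],[0,0,5,0]]]' 0 40
python3 -m jog '[[[0,15,0,0],[0,35,0,-2],[0,42,0,-3],[0,42,0,-3],[0,42,0,-3],[0,42,0,-3],[0,35,0,-1],[-4,15,0,0]]]' 0 40
python3 - <<'E'
from h import *
import cv2
a=manip.snapshot("scene")[110:290,270:430,::-1]
cv2.imwrite("pics/s3.png",cv2.resize(a,None,fx=3.3,fy=3.3,interpolation=2))
print(manip.sense()["tcp_pos"])
E
```

```text
t: 10.25
tcp_pos: [0.6232, 0.003, 0.3086]
tool_rot: [0.598, 0.801, 0.0, 0.0]
force: [0.3, 0.2, -1.1]
finger_gap: 0.344
t: 11.25
tcp_pos: [0.6181, 0.2737, 0.3067]
tool_rot: [0.697, 0.717, -0.0, -0.0]
force: [0.9, -0.8, -2.2]
finger_gap: 0.349
[0.61744254 0.27447566 0.30678281]
```

View pics/s3.png

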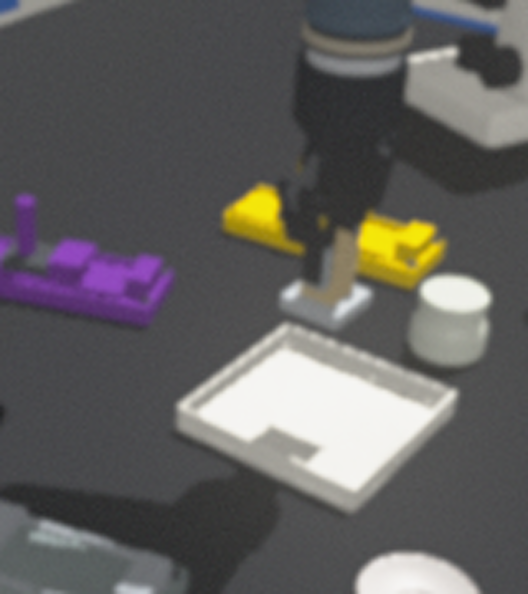

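The block is held upright above the tray (foot at crop (327,300)). Its underside is about 109 mm up, so it has about 105 mm to go down.

```bash
python3 -m jog '[[[0,-3,-8,0],[0,0,-16,0],[0,0,-18,0],[0,0,-18,0],[0,0,-18,0],[0,0,-12,0],[0,0,-6,0],[0,0,0,0]]]' 0 40
python3 -m jog '[[[0,0,-2,0],[0,0,-2,0],[0,0,-2,0],[0,0,-1,0],[0,0,0,0],[0,0,0,0],[0,0,0,0],[0,0,0,0]]]' 0 40
```

```text
t: 12.3
tcp_pos: [0.6191, 0.2681, 0.2114]
tool_rot: [0.698, 0.716, -0.0, -0.0]
force: [-0.4, 0.2, -1.2]
finger_gap: 0.346
t: 13.3
tcp_pos: [0.6191, 0.268, 0.2047]
tool_rot: [0.698, 0.716, 0.0, 0.0]
force: [-0.3, -0.1, -2.4]
finger_gap: 0.347
```

```bash
python3 -m jog '[[[0,0,-1,0],[0,0,0,0],[0,0,-1,0],[0,0,0,0],[0,0,-0.5,0],[0,0,0,0],[0,0,0,0],[0,0,0,0]]]' 0 40
```

```text
t: 14.3
tcp_pos: [0.6191, 0.268, 0.2022]
tool_rot: [0.698, 0.716, 0.0, 0.0]
force: [-0.1, -0.6, -1.0]
finger_gap: 0.343
```

```bash
python3 -m jog '[[[0,0,-0.5,0],[0,0,0,0],[0,0,-0.5,0],[0,0,0,0],[0,0,0,0],[0,0,0,0],[0,0,0,0],[0,0,0,0]]]' 0 40
```

```text
t: 15.3
tcp_pos: [0.6191, 0.268, 0.2022]
tool_rot: [0.698, 0.716, 0.0, 0.0]
force: [-1.6, -0.6, 6.1]
finger_gap: 0.34
```

Contact: the force has gone up to +6 N and the TCP has stopped. Next I release and rise.

```bash
python3 -m jog '[[[0,0,0,0],[0,0,0,0],[0,0,0,0],[0,0,0,0],[0,0,10,0],[0,0,15,0],[0,0,20,0],[0,0,20,0]]]' 100
python3 -m jog '[[[-10,0,20,0],[-15,0,20,0],[-20,0,20,0],[-20,0,20,0],[-20,0,10,0],[-20,0,0,0],[0,0,0,0],[0,0,0,0]]]' 100
python3 - <<'E'
from h import *
import cv2
a=manip.snapshot("scene")[140:380,130:430,::-1]
cv2.imwrite("pics/s4.png",cv2.resize(a,None,fx=2.5,fy=2.5,interpolation=2))
print(manip.sense()["force"])
E
```

```text
t: 16.3
tcp_pos: [0.6193, 0.2681, 0.2684]
tool_rot: [0.698, 0.716, 0.001, 0.0]
force: [0.5, 0.9, 0.1]
finger_gap: 1.001
t: 17.3
tcp_pos: [0.5145, 0.2681, 0.3569]
tool_rot: [0.698, 0.716, 0.001, 0.0]
force: [0.3, -0.7, -0.3]
finger_gap: 1.002
[-0.36637188 -0.24916774 -0.16975697]
```

View pics/s4.png

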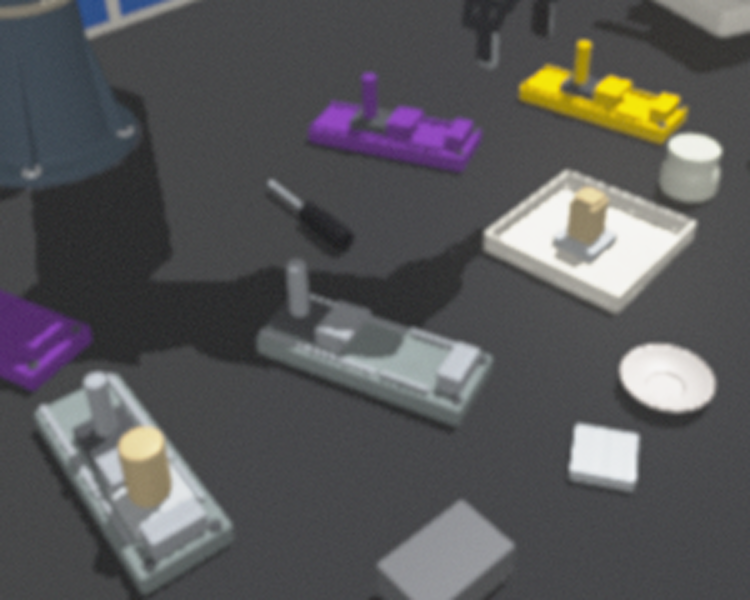

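The block stands upright mid-tray (587,220). Its jaw is back (post at (298,290)), the other vise is closed with its round blank at (145,465), and the gripper is clear.

```bash
python3 -c "
from station import manip
print(manip.sign_off())"
```

```text
the job is handed in; nothing more can be done
None
```

I slid the jaw of the square-block vise back by its post, lifted the block out and set it down upright in the white tray. I then handed the job in at about 17 s; the hand-in reports no verdict.

- **Jaw:** it was drawn back about 44 mm, measured by the tool's travel. It stayed back after I released the post.
- **Placing:** I lowered the block until the tray floor pushed back with about 6 N, then opened the fingers, so it was not dropped.
- **Last picture:** the block stands upright near the tray's centre, the opened jaw is still back, and the round-blank vise is closed and untouched. The arm is clear of everything.
- **Disagreement:** the two cameras differed by 4–5 mm on where the block stood. The grasp worked at the position between them, and no check failed.

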